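# Unstack the clean tube racks and lay out the bench for an extraction

### The arm

A 6-joint arm with a two-finger parallel gripper is mounted at the origin on the work surface. World frame = base frame: x ahead of the robot, y to its left, z up, the work surface at z = 0. Lengths are in m, angles in degrees, forces in N, time in s.
With the tool pointing down it reaches from about 0.3 to 0.75 m from the base axis. Payload 8.5 kg.
Tool frame: the origin (TCP) lies midway between the tips of the shut fingers; the grasp point (between the pads) lies 19 mm behind it; z points along the fingers, y is the line along which they close (so a half turn about z gives the same grasp; the last joint's range is limited). The gripper opens to 85 mm and grips with 20 to 120 N. Pads are 22 mm wide; open, the fingers measure 114 mm over their backs; the gripper's body (76 mm by 85 mm) begins 54 mm behind the grasp point. The pads swing forward as they close: fully open they stand 13 mm farther back than shut.
Start: joints at [-86.018, 21.807, 74.336, -0, 83.858, -12.336], TCP at [0.155, -0.528, 0.231] pointing down, gripper open.
Joint ranges: [-178.18, 178.18], [-50.72, 133.34], [12.68, 142.11], [-81.47, 261.47], [9.98, 163.14], [-165.26, 165.26]. Speed limits (degrees/s): [136.94, 136.94, 180, 180, 180, 180].

### API

Orientations are given as a 3x3 rotation matrix whose columns are the frame's x, y, z axes.
In Python, from rig import env, get_image, close_job gives the robot as it stands.
- The arm moves only by the tool step_arm, never from a script. Its argument "targets" is a list of rows, each a list of 2 entries, a list of its own where there are three numbers: the shift along the tool's x, y, z as a fraction of full scale, then the turn, a rotation vector about the tool's x, y, z as a fraction of full scale. In form: [[[x, y, z], [wx, wy, wz]], ...]. A call has 1 to 10 rows; each row is the pose to reach, as a shift and turn from the pose commanded when the call began, along the tool's axes at that moment; what a row does not reach only later rows make up. Full scale, the value 1, is 0.3 m for a shift and 45 degrees for a turn. A row lasts 1/12 s, in which the tool goes at most 41.7 mm and 7.16 degrees, less where a joint would pass 70% of its speed; a pose out of reach is approached as far as the arm can. A call with a number of a shift or a turn outside -1 to 1 is refused whole. A call with a gripper value outside its range is refused whole. "jaw" is the finger opening in mm, from 0 to 85.4, set as the call begins (left out, the last holds). The fingers move at their own pace and stop on an object; "grip_force" is the grip in N (left out, the last holds). Time passes only in rows, so rows that repeat a pose let the fingers close. It gives the time, the measured TCP pose, the force, the opening and the grip force at its end, in the units of the state.
- env.observe(): the state, without advancing time (a new reading comes with each control period).
- get_image(name): name is "side" or "top" or "wrist"; returns a dict with "img" (420x560x3 uint8, red, green, blue), "z_map" (420x560 float32, m along the optical axis (not along the pixel's ray), 0 where there is no reading), "intrinsics" (3x3 intrinsics, pixels), "rvec" (rotation vector, rad) and "tvec" (3), from world to camera coordinates, as OpenCV has them. Camera axes: x right, y down, z forward; pixel columns grow to the right and rows downward; lengths in m; the calibration is good to about 2 mm. A picture is of the moment at which its call begins.
- close_job(): hands the job in; it is judged then, once.
The state is a dict: "time_s": time; "q": joint angles; "qvel": joint speeds; "joint_efforts": joint torques, N m; "position": TCP position; "tool_rot": TCP orientation; "ft_force": force on the tool from outside, world axes, zero at the start; "wrist_torque": the same for the moment, N m; "grip_width": finger opening in m; "gripper_force": force on a finger pad.
Only numpy, scipy, OpenCV 4.12 (cv2) and the standard library are available. Lean on these libraries where they do the work, as an engineer would, in place of code of your own. Each camera call takes 0.05 s, during which the arm holds its last target. There are 200 camera calls.

### The job

The clean racks stand piled on the bench: a small aluminium tube block on a PCR-tube rack, on a microtube rack, on a tall tube rack. Working from the top of the pile down, lay them out for the extraction: the aluminium block in the middle of the hotplate's heating plate, the PCR-tube rack flat in the recess of the cold station, the microtube rack flat inside the rim of the shaker's platform, and the tall tube rack flat inside the steel drip tray. Set each one down gently, tip nothing over, and leave the reagent bottle and the tip box where they are.

Things in the scene. Friction and masses are not known exactly. Their poses are not given: they have to be found in the camera images.
- alu_block: Top of the pile (each layer lies centred on the one below within about 5 mm and 0.12 rad). Bare aluminium heating block with six 11 mm tube holes in two rows, loose; 54 (x) by 34 (y) by 30 mm high, about 0.13 kg. Origin: centre of its underside; x along its length, z up.
- pcr_rack: Second from the top of the pile. Low blue plastic rack with 4 by 8 small 6 mm holes, loose; 80 (x) by 42 (y) by 26 mm high, about 0.06 kg. Origin: centre of its underside; x along its length, z up.
- microtube_rack: Third from the top of the pile. Blue plastic rack with 4 by 7 holes of 11 mm, loose; 104 (x) by 58 (y) by 44 mm high, about 0.13 kg. Origin: centre of its underside; x along its length, z up.
- tube_rack: Bottom of the pile, on the bench. Tall blue plastic tube rack with three tiers and 3 by 6 holes of 17 mm, open sides (rails of 24 mm run along the top of its long sides, and all its sides may be gripped as if solid); 138 (x) by 68 (y) by 66 mm high, about 0.18 kg, loose. Origin: centre of its underside; x along its length, z up.
- hotplate: Small white hotplate, fixed. Square white ceramic heating plate, 102 by 102 mm, flat, its top 64 mm above the bench; no rim; the block may stand on it at any yaw. The housing (140 by 110 mm, up to 53 mm high) reaches 82 mm to -x of the plate's centre, where its controls are, and 58 mm to +x. Origin: on the bench, under the centre of the heating plate; z up.
- cold_station: Grey insulated cold station, fixed: block of 150 (x) by 118 (y) by 40 mm high. In its top is a rectangular recess of 104 (x) by 66 (y) mm (the rack may lie in it either way round, length along length) with a metal floor, 8 mm deep: floor 32 mm and rim 40 mm above the bench. Origin: on the bench, under the centre of the recess; x along the recess's length, z up.
- shaker: White plate shaker, switched off, fixed: base 150 (x) by 130 (y) mm; on it an aluminium platform, 136 (x) by 90 (y) mm, that does not move, with a black rubber floor and a raised rim; inside the rim 128 (x) by 82 (y) mm (the rack may stand either way round, length along length); floor 66 mm, rim 74 mm above the bench. Origin: on the bench, under the platform's centre; x along its length, z up.
- drip_tray: Low steel drip tray, fixed: 168 (x) by 98 (y) mm outside, walls 3 mm thick and 12 mm high, inside 162 (x) by 92 (y) mm (the rack may stand in it either way round, length along length); its floor is 3 mm above the bench. Origin: on the bench, under its centre; x along its length, z up.
- reagent_bottle: Bystander: amber glass reagent bottle with blue cap, 70 mm in diameter, 138 mm high, standing loose. Origin: centre of its underside. Leave it alone.
- tip_box: Bystander: open box of pipette tips, 122 (x) by 84 (y) by 54 mm high, standing loose. Origin: centre of its underside. Leave it alone.
There are look-alikes about, which are no part of the job. There is more than one size of the alu_block; the one meant has the size given above.

How it is judged:
By the outcome, as a careful person would: the job done as asked, in the order asked, and still so for the second after the job is handed in, with the robot touching nothing.
It also fails if it takes over 125 s, if anything falls off the work surface, if the arm or the gripper's body presses on something with over 40 N, if the wrist force passes 120 N, or if a joint passes its speed limit or range.

## Working session

There is one attempt and no reset: what is moved stays moved. The work goes in short steps, Python scripts to look and compute and a tool call to move; the robot and the scene stay as the last step left them, time stands still between calls to the robot, and variables do not carry over. Pictures are saved under pics/ and viewed, at most 16 in all, crops included, and the job is handed in when it is done.

Besides the shell and the picture viewer there is one more tool, called as a command line: name --argument value ..., lists and objects as JSON in quotes. step_arm: Moves the arm, as the interface text tells. Its arguments: {"type":"object","properties":{"targets":{"type":"array","items":{"type":"array"}},"jaw":{"type":"number"},"grip_force":{"type":"number"}},"required":["targets"]}

```bash
mkdir -p pics; cat > h.py <<'E'
import numpy as np, cv2
from rig import env, get_image, close_job
def grab(n):
    d=get_image(n); np.savez(f'{n}.npz',**d); return d
def load(n): return dict(np.load(f'{n}.npz'))
def cloud(d):
    K=d['intrinsics'];z=d['z_map'];R=cv2.Rodrigues(d['rvec'])[0];t=d['tvec'].reshape(3)
    v,u=np.indices(z.shape)
    p=np.stack([(u-K[0,2])/K[0,0]*z,(v-K[1,2])/K[1,1]*z,z],-1)
    w=(p-t)@R; w[z==0]=np.nan; return w
E
python3 - <<'E'
from h import *
s=env.observe();print(s['position'],s['tool_rot'],s['time_s'])
for n in('top','side'):
    d=grab(n);print(n,-cv2.Rodrigues(d['rvec'])[0].T@d['tvec'].reshape(3))
    cv2.imwrite(f'pics/{n}0.png',d['img'][...,::-1])
E
```

```text
[ 0.15450904 -0.52753605  0.23070725] [[ 9.59709521e-01  2.80994004e-01 -7.44697887e-05]
 [ 2.80993798e-01 -9.59708419e-01  1.49504609e-03]
 [ 3.48629704e-04 -1.45573551e-03 -9.99998880e-01]] 0.0
top [ 0.35324703 -0.04352831  1.43590764]
side [ 0.52355722 -1.15885627  1.05754739]
```

View pics/top0.png

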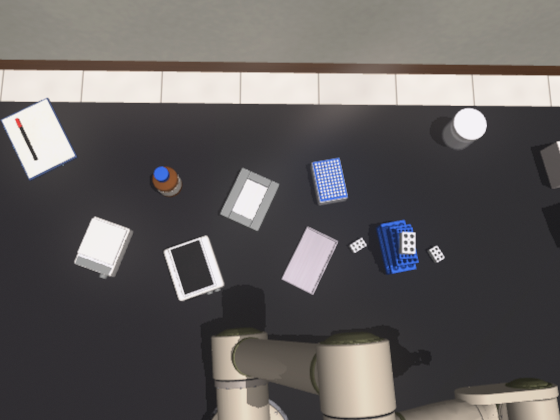

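View pics/side0.png

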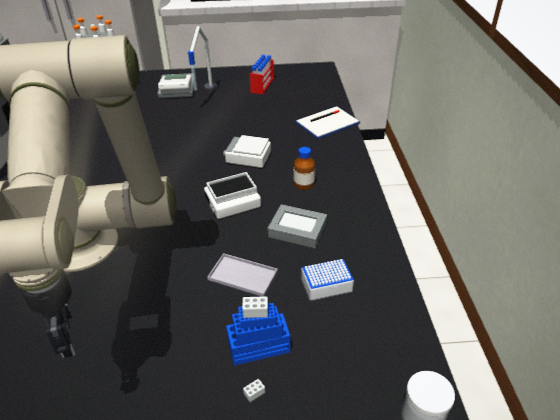

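The top view shows the pile at about (400,245), with three six-hole blocks that could be taken for the alu_block: (408,242) on the pile, (358,244) and (437,254) on the bench. The description says the one on the pile. I also see the hotplate (105,240), shaker (193,267), cold station (250,199) and drip tray (310,260). The bottle is at (166,181) and the tip box at (329,181).

```bash
python3 - <<'E'
from h import *
d=load('top');w=cloud(d);print(d['intrinsics'][0])
def fit(name,box,lo,hi):
    u0,v0,u1,v1=box;p=w[v0:v1,u0:u1].reshape(-1,3);p=p[(p[:,2]>lo)&(p[:,2]<hi)]
    if len(p)<5: print(name,'none');return
    r=cv2.minAreaRect((p[:,:2]*1000).astype(np.float32))
    print(name,len(p),'c',np.round(r[0],1),'wh',np.round(r[1],1),'ang',round(r[2],1),'z',np.round(np.percentile(p[:,2],[5,50,95])*1000,1))
P=(370,210,426,285)
p=w[210:285,370:426].reshape(-1,3);print(np.histogram(p[:,2],bins=np.arange(0,.2,.01)))
fit('alu',P,.158,.18);fit('pcr+',P,.128,.15);fit('micro+',P,.1,.12);fit('tube',P,.055,.075)
fit('dec1',(345,232,372,258),.015,.06);fit('dec2',(428,243,448,267),.015,.06)
fit('hot',(70,210,138,285),.058,.075);fit('hothouse',(70,210,138,285),.04,.058)
fit('shaker',(160,230,228,303),.069,.08);fit('shakerfloor',(160,230,228,303),.06,.069)
fit('cold',(215,162,285,235),.036,.05);fit('coldfloor',(215,162,285,235),.028,.0355)
fit('tray',(278,222,343,298),.007,.03);fit('traypan',(278,222,343,298),.002,.03)
fit('tip',(305,150,352,210),.04,.08);fit('bot',(148,160,186,200),.02,.2)
crop=cv2.resize(d['img'][205:290,335:450],None,fx=6,fy=6,interpolation=cv2.INTER_CUBIC)
cv2.imwrite('pics/pile.png',crop[...,::-1])
E
```

```text
[503.42127013   0.         277.14869051]
(array([1319,   70,   27,   89,   41,   48,  289,   78,   65,   74,  144,
        125,   54,  155,   73,   52,  217,   13,    0]), array([0.  , 0.01, 0.02, 0.03, 0.04, 0.05, 0.06, 0.07, 0.08, 0.09, 0.1 ,
       0.11, 0.12, 0.13, 0.14, 0.15, 0.16, 0.17, 0.18, 0.19]))
alu 243 c [ 513.  -412.4] wh [36.2 54.7] ang 87.3 z [159.9 165.4 170.3]
pcr+ 238 c [ 515.6 -414.4] wh [81.  43.7] ang 3.1 z [130.1 137.5 147.9]
micro+ 269 c [ 514.1 -415.8] wh [104.4  59.8] ang 9.1 z [102.8 109.6 117.3]
tube 361 c [ 514.6 -412.1] wh [138.3  70.3] ang 11.3 z [58.9 65.4 71.8]
dec1 98 c [ 522.5 -310.1] wh [25.  41.8] ang 30.7 z [16.7 22.  26.2]
dec2 116 c [ 499.  -534.1] wh [40.8 28.7] ang 30.5 z [16.2 22.3 27.1]
hot 1393 c [513.8 400.6] wh [105.4 129.4] ang 70.5 z [59.4 63.7 68. ]
hothouse 718 c [510.7 400.4] wh [110.5 149.3] ang 70.4 z [43.2 51.4 57. ]
shaker 430 c [456.7 149.8] wh [136.3  90.9] ang 19.7 z [69.2 71.5 77.9]
shakerfloor 1271 c [456.3 149.3] wh [135.4  90.7] ang 19.3 z [61.5 65.5 68.5]
cold 1221 c [651.5  -3. ] wh [118.3 150.3] ang 65.7 z [36.5 39.7 44.7]
coldfloor 803 c [652.2  -2.8] wh [118.7 151.2] ang 65.6 z [28.6 32.3 35.2]
tray 433 c [ 479.4 -172.6] wh [183.3 198.6] ang 85.0 z [ 7.2  9.4 15.7]
traypan 2078 c [ 485.5 -176.2] wh [185.4 214.1] ang 90.0 z [ 2.2  4.3 12.1]
tip 1196 c [ 706.7 -229.9] wh [122.8  84.4] ang 10.5 z [42.8 49.  56.7]
bot 658 c [693.7 226.7] wh [61.7 69.7] ang 38.7 z [ 35.5  95.3 139.1]
```

View pics/pile.png

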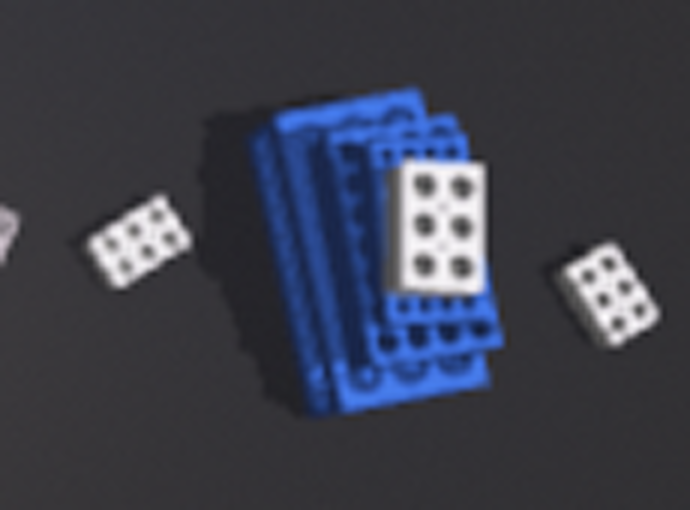

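The crop shows the pile-top block at (437,228), which measures 54x36 mm and matches alu_block. The bench blocks at (140,240) and (610,293) measure only about 42x27 mm, so they're decoys. I'll refine the tray and hotplate positions and compute the first move.

```bash
cat >> h.py <<'E'
def to(x,y,z,yaw):
    "shift/turn fractions to world TCP target (mm, deg) from the present pose"
    s=env.observe();R=np.array(s['tool_rot']);p=np.array(s['position'])
    from scipy.spatial.transform import Rotation as Ro
    c,sn=np.cos(np.radians(yaw)),np.sin(np.radians(yaw))
    T=np.array([[c,sn,0],[sn,-c,0],[0,0,-1]])
    print('t',round(s['time_s'],2),'shift',np.round(R.T@(np.array([x,y,z])/1000-p)/.3,3),'turn',np.round(Ro.from_matrix(R.T@T).as_rotvec(degrees=True)/45,3))
E
python3 - <<'E'
from h import *
d=load('top');w=cloud(d);g=d['img'].astype(int)
def quad(name,box,mask,h):
    u0,v0,u1,v1=box;m=np.zeros(mask.shape,np.uint8);m[v0:v1,u0:u1]=mask[v0:v1,u0:u1]
    n,l,st,_=cv2.connectedComponentsWithStats(m);k=1+np.argmax(st[1:,4]);c=cv2.findContours((l==k).astype(np.uint8),0,1)[0][0].reshape(-1,2).astype(float)
    K=d['intrinsics'];R=cv2.Rodrigues(d['rvec'])[0];o=-R.T@d['tvec'].reshape(3)
    r=np.c_[c,np.ones(len(c))]@np.linalg.inv(K).T@R; q=o+r*((h-o[2])/r[:,2])[:,None]
    a=cv2.minAreaRect((q[:,:2]*1000).astype(np.float32));print(name,np.round(a[0],1),np.round(a[1],1),round(a[2],1))
mn=g.min(-1)
for t in(200,225,240):quad(f'hot{t}',(70,210,138,285),mn>t,.064)
for t in(90,120):quad(f'tray{t}',(278,222,343,298),mn>t,.008)
quad('coldfloor',(215,162,285,235),mn>200,.032)
quad('shfloor',(170,235,222,300),g.max(-1)<60,.066)
print(g[240,105],g[268,95],g[260,310])
to(514,-414,230,-2.7)
E
```

```text
hot200 [516.4 396.8] [107.5 131.1] 70.5
hot225 [516.1 397.4] [105.3 130.4] 70.6
hot240 [473.7 371.2] [ 7.2 11. ] 79.4
tray90 [ 483.2 -174. ] [101.  171.1] 63.7
tray120 [ 483.5 -173.9] [100.1 168.9] 63.7
coldfloor [652.8  -1.7] [ 64.1 103. ] 64.7
shfloor [458.1 152. ] [122.5  76.7] 19.8
[243 241 240] [161 160 160] [215 203 214]
t 0.1 shift [ 1.256 -0.027  0.003] turn [-0.002 -0.     0.423]
```

```bash
python3 - <<'E'
from h import *
d=load('top');w=cloud(d)[205:290,65:140];g=d['img'][205:290,65:140]
a=np.radians(-19.5);ex=np.array([np.cos(a),np.sin(a)]);ey=np.array([-ex[1],ex[0]])
q=w[...,:2]*1000-[514,398];s=q@ex;t=q@ey
for nm,A,B in(('x',s,t),('y',t,s)):
  for b in range(-100,80,5):
    m=(A>=b)&(A<b+5)&(abs(B)<35)
    if m.any():print(nm,b,round(np.nanmedian(w[m][:,2])*1000,1),int(np.median(g[m].min(-1))),end=' | ')
  print()
E
python3 - <<'E'
import cv2
i=cv2.imread('pics/top0.png')[205:290,65:140];cv2.imwrite('pics/hot.png',cv2.resize(i,None,fx=7,fy=7,interpolation=2))
E
```

```text
x -100 0.1 54 | x -95 -0.6 54 | x -90 0.4 55 | x -85 0.4 55 | x -80 1.2 56 | x -75 37.5 69 | x -70 50.7 149 | x -65 53.1 159 | x -60 52.6 159 | x -55 53.4 159 | x -50 52.6 160 | x -45 51.1 236 | x -40 63.1 232 | x -35 63.9 240 | x -30 63.6 240 | x -25 64.2 240 | x -20 63.3 240 | x -15 64.0 240 | x -10 63.0 240 | x -5 63.8 240 | x 0 64.1 240 | x 5 64.7 240 | x 10 63.5 240 | x 15 64.1 240 | x 20 63.5 240 | x 25 63.4 240 | x 30 63.5 239 | x 35 63.9 240 | x 40 64.4 240 | x 45 63.3 239 | x 50 63.7 239 | x 55 63.3 240 | x 60 62.1 234 | x 65 50.2 220 | x 70 1.0 138 | x 75 0.3 60 | 
y -100 -0.4 56 | y -95 -1.7 57 | y -90 0.4 57 | y -85 0.2 58 | y -80 0.1 58 | y -75 -1.4 58 | y -70 -0.2 58 | y -65 -1.6 59 | y -60 0.4 59 | y -55 27.1 120 | y -50 52.0 207 | y -45 63.8 240 | y -40 63.7 240 | y -35 64.0 240 | y -30 63.0 240 | y -25 64.5 240 | y -20 63.7 240 | y -15 63.6 240 | y -10 63.8 240 | y -5 63.6 240 | y 0 64.8 240 | y 5 63.0 240 | y 10 63.8 239 | y 15 63.2 239 | y 20 64.2 239 | y 25 63.9 239 | y 30 63.0 239 | y 35 63.4 239 | y 40 63.5 239 | y 45 63.3 239 | y 50 62.6 239 | y 55 54.1 239 | y 75 0.7 170 |
```

View pics/hot.png

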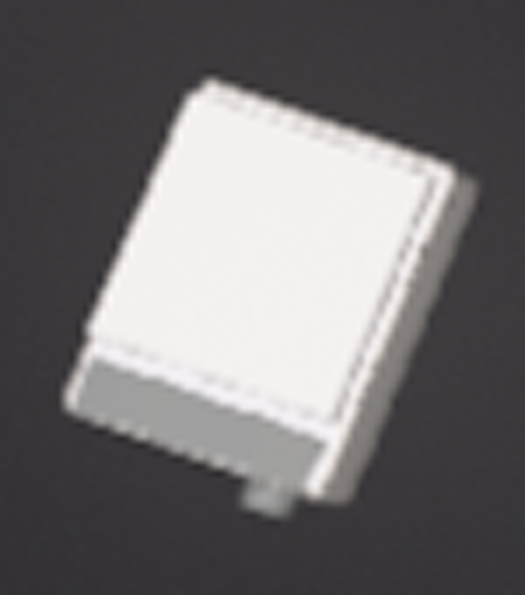

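step_arm --targets '[[[0.12, 0, 0], [0, 0, 0.1]], [[0.25, 0, 0], [0, 0, 0.2]], [[0.4, 0, 0], [0, 0, 0.3]], [[0.5, 0, 0], [0, 0, 0.4]], [[0.64, -0.01, 0], [0, 0, 0.423]], [[0.76, -0.015, 0], [0, 0, 0.423]], [[0.88, -0.02, 0], [0, 0, 0.423]], [[1.0, -0.02, 0], [0, 0, 0.423]], [[1.0, -0.02, 0], [0, 0, 0.423]]]' --jaw 60 --grip_force 40

```text
time_s: 0.85
position: [0.4456, -0.435, 0.2304]
tool_rot: [[0.999, -0.042, 0.001], [-0.042, -0.999, 0.001], [0.001, -0.002, -1.0]]
ft_force: [-0.1, 0.9, -0.1]
grip_width: 0.0598
gripper_force: 0.0
```

The crop shows the heating plate with corners at (207,80), (455,165), (335,425) and (95,345), and the control panel below it. From that I put the plate's centre at about (525,398) mm.

step_arm --targets '[[[0.12, -0.04, 0], [0, 0, 0]], [[0.223, -0.083, 0], [0, 0, 0]], [[0.223, -0.083, 0.05], [0, 0, 0]], [[0.223, -0.083, 0.13], [0, 0, 0]], [[0.223, -0.083, 0.2], [0, 0, 0]], [[0.223, -0.083, 0.25], [0, 0, 0]], [[0.223, -0.083, 0.28], [0, 0, 0]], [[0.223, -0.083, 0.3], [0, 0, 0]], [[0.223, -0.083, 0.308], [0, 0, 0]], [[0.223, -0.083, 0.308], [0, 0, 0]]]'

```text
time_s: 1.68
position: [0.5087, -0.4163, 0.139]
tool_rot: [[0.999, -0.048, 0.0], [-0.048, -0.999, -0.0], [0.0, 0.0, -1.0]]
ft_force: [0.2, -0.8, 0.5]
grip_width: 0.0601
gripper_force: 0.0
```

```bash
python3 - <<'E'
from h import *
d=grab('wrist');cv2.imwrite('pics/w1.png',d['img'][...,::-1])
s=env.observe();print(s['position'],s['ft_force'])
E
```

```text
[ 0.50887998 -0.4163647   0.13961817] [-0.78142624 -0.55843071 -0.22765533]
```

View pics/w1.png

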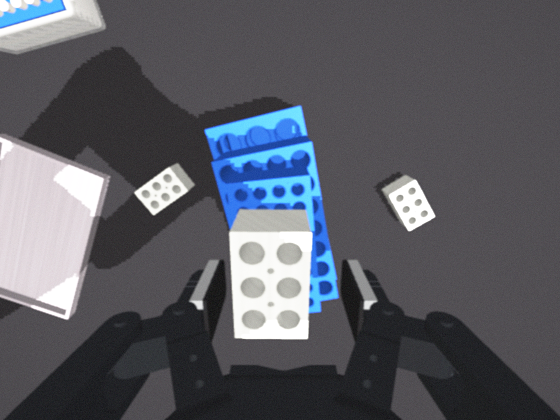

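The wrist view shows the block at (271,285) between the pads at (215,290) and (350,290), about 4 mm off-centre. I'll correct by that much and close.

step_arm --targets '[[[0.013, -0.012, 0.006], [0, 0, 0]], [[0.013, -0.012, 0.006], [0, 0, 0]]]'

```text
time_s: 1.9
position: [0.5135, -0.4122, 0.1377]
tool_rot: [[0.999, -0.047, 0.001], [-0.047, -0.999, -0.001], [0.001, 0.001, -1.0]]
ft_force: [0.8, -0.3, -0.6]
grip_width: 0.0604
gripper_force: 0.0
```

step_arm --targets '[[[0, 0, 0], [0, 0, 0]], [[0, 0, 0], [0, 0, 0]], [[0, 0, 0], [0, 0, 0]], [[0, 0, 0], [0, 0, 0]], [[0, 0, 0], [0, 0, 0]], [[0, 0, 0], [0, 0, 0]]]' --jaw 25

```text
time_s: 2.4
position: [0.5129, -0.4127, 0.1374]
tool_rot: [[0.999, -0.047, 0.0], [-0.047, -0.999, -0.0], [0.0, 0.0, -1.0]]
ft_force: [0.1, 1.5, 2.7]
grip_width: 0.0337
gripper_force: 40.5
```

step_arm --targets '[[[0, 0, -0.015], [0, 0, 0]], [[0, 0, -0.04], [0, 0, 0]], [[0, 0, -0.09], [0, 0, 0]], [[0, 0, -0.16], [0, 0, 0]], [[0, -0.04, -0.24], [0, 0, 0]], [[0, -0.12, -0.3], [0, 0, 0]], [[0, -0.22, -0.3], [0, 0, 0]], [[0, -0.34, -0.3], [0, 0, 0]], [[0, -0.46, -0.3], [0, 0, 0]], [[0, -0.58, -0.3], [0, 0, 0]]]'

```text
time_s: 3.23
position: [0.5207, -0.2374, 0.2276]
tool_rot: [[0.999, -0.048, 0.0], [-0.048, -0.999, -0.0], [0.0, 0.0, -1.0]]
ft_force: [1.1, 1.0, -1.5]
grip_width: 0.0335
gripper_force: 40.2
```

step_arm --targets '[[[0, -0.12, 0], [0, 0, 0]], [[0, -0.24, 0], [0, 0, 0]], [[0, -0.36, 0], [0, 0, 0]], [[0, -0.48, 0], [0, 0, 0]], [[0, -0.6, 0], [0, 0, 0]], [[0, -0.72, 0], [0, 0, 0]], [[0, -0.84, 0], [0, 0, 0]], [[0, -0.95, 0], [0, 0, 0]], [[0, -1.0, 0], [0, 0, 0]], [[0, -1.0, 0], [0, 0, 0]]]'

```text
time_s: 4.07
position: [0.535, 0.0637, 0.2277]
tool_rot: [[0.999, -0.044, 0.0], [-0.044, -0.999, 0.001], [0.0, -0.001, -1.0]]
ft_force: [-0.0, 0.7, -1.3]
grip_width: 0.0329
gripper_force: 40.1
```

step_arm --targets '[[[0, -0.1, 0], [0, 0, 0]], [[0, -0.22, 0], [0, 0, 0]], [[0, -0.34, 0], [0, 0, 0]], [[0, -0.46, 0], [0, 0, 0]], [[0, -0.58, 0], [0, 0, 0]], [[0, -0.7, 0], [0, 0, 0]], [[0, -0.8, 0], [0, 0, 0]], [[0, -0.85, 0], [0, 0, 0]], [[0, -0.85, 0], [0, 0, 0]], [[0, -0.85, 0], [0, 0, 0]]]'

```text
time_s: 4.9
position: [0.5476, 0.3151, 0.227]
tool_rot: [[0.999, -0.047, -0.0], [-0.047, -0.999, -0.001], [-0.0, 0.001, -1.0]]
ft_force: [-0.1, -0.6, -1.6]
grip_width: 0.0333
gripper_force: 40.4
```

```bash
python3 -c "
from h import *
to(525,398,66,-2.7)"
```

```text
t 4.9 shift [-0.088 -0.273  0.536] turn [0.001 0.    0.   ]
```

step_arm --targets '[[[-0.04, -0.1, 0], [0, 0, 0]], [[-0.08, -0.2, 0.03], [0, 0, 0]], [[-0.088, -0.273, 0.1], [0, 0, 0]], [[-0.088, -0.273, 0.2], [0, 0, 0]], [[-0.088, -0.273, 0.3], [0, 0, 0]], [[-0.088, -0.273, 0.4], [0, 0, 0]], [[-0.088, -0.273, 0.47], [0, 0, 0]], [[-0.088, -0.273, 0.5], [0, 0, 0]], [[-0.088, -0.273, 0.505], [0, 0, 0]], [[-0.088, -0.273, 0.505], [0, 0, 0]]]'

```text
time_s: 5.73
position: [0.5258, 0.3978, 0.0765]
tool_rot: [[0.999, -0.049, 0.001], [-0.049, -0.999, 0.0], [0.001, -0.0, -1.0]]
ft_force: [-0.2, -0.2, 0.1]
grip_width: 0.033
gripper_force: 40.5
```

```bash
python3 - <<'E'
from h import *
to(525,398,66,-2.7)
d=grab('wrist');cv2.imwrite('pics/w2.png',d['img'][...,::-1])
E
```

```text
t 5.73 shift [-0.003 -0.     0.035] turn [-0.    -0.001 -0.002]
```

View pics/w2.png

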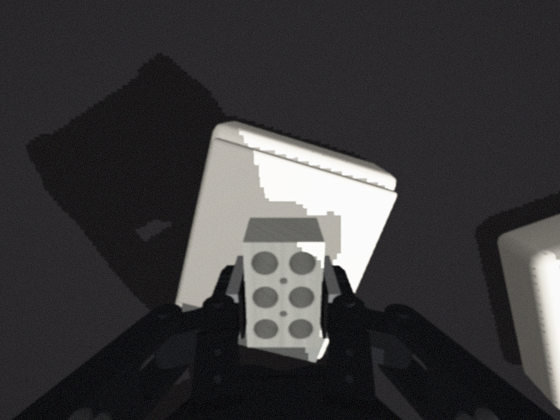

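The wrist view shows the block at (284,290) held level over the plate. I'll lower it slowly.

step_arm --targets '[[[0, 0, 0.008], [0, 0, 0]], [[0, 0, 0.015], [0, 0, 0]], [[0, 0, 0.02], [0, 0, 0]], [[0, 0, 0.024], [0, 0, 0]], [[0, 0, 0.027], [0, 0, 0]], [[0, 0, 0.03], [0, 0, 0]], [[0, 0, 0.032], [0, 0, 0]], [[0, 0, 0.034], [0, 0, 0]], [[0, 0, 0.035], [0, 0, 0]], [[0, 0, 0.035], [0, 0, 0]]]'

```text
time_s: 6.62
position: [0.5249, 0.3986, 0.0655]
tool_rot: [[0.999, -0.047, 0.0], [-0.047, -0.999, 0.0], [0.0, -0.0, -1.0]]
ft_force: [-0.4, -1.1, 1.8]
grip_width: 0.0335
gripper_force: 40.9
```

step_arm --targets '[[[0, 0, 0.001], [0, 0, 0]], [[0, 0, 0.002], [0, 0, 0]], [[0, 0, 0.003], [0, 0, 0]], [[0, 0, 0.003], [0, 0, 0]]]'

```text
time_s: 6.95
position: [0.5249, 0.3986, 0.0654]
tool_rot: [[0.999, -0.047, 0.001], [-0.047, -0.999, 0.0], [0.001, -0.0, -1.0]]
ft_force: [-4.4, -1.8, 8.3]
grip_width: 0.0334
gripper_force: 41.8
```

Contact. I'll open the jaw and retreat upward.

step_arm --targets '[[[0, 0, -0.002], [0, 0, 0]], [[0, 0, -0.002], [0, 0, 0]], [[0, 0, -0.002], [0, 0, 0]], [[0, 0, -0.002], [0, 0, 0]], [[0, 0, -0.002], [0, 0, 0]]]' --jaw 56

```text
time_s: 7.37
position: [0.5249, 0.3986, 0.0646]
tool_rot: [[0.999, -0.047, -0.0], [-0.047, -0.999, -0.0], [-0.0, 0.0, -1.0]]
ft_force: [0.6, -0.6, -0.5]
grip_width: 0.056
gripper_force: 0.0
```

step_arm --targets '[[[0, 0, -0.02], [0, 0, 0]], [[0, 0, -0.06], [0, 0, 0]], [[0, 0, -0.14], [0, 0, 0]], [[0, 0, -0.24], [0, 0, 0]], [[0, 0, -0.34], [0, 0, 0]], [[0, 0, -0.44], [0, 0, 0]], [[0, 0.08, -0.5], [0, 0, 0]], [[0, 0.18, -0.5], [0, 0, 0]], [[0, 0.28, -0.5], [0, 0, 0]], [[0, 0.28, -0.5], [0, 0, 0]]]'

```text
time_s: 8.2
position: [0.521, 0.3108, 0.216]
tool_rot: [[0.999, -0.051, 0.001], [-0.051, -0.999, -0.001], [0.001, 0.001, -1.0]]
ft_force: [0.6, 0.2, -0.1]
grip_width: 0.0562
gripper_force: 0.0
```

```bash
python3 - <<'E'
from h import *
d=grab('wrist');w=cloud(d);cv2.imwrite('pics/w3.png',d['img'][...,::-1])
d=grab('top');w=cloud(d)[205:290,65:140].reshape(-1,3);p=w[w[:,2]>.086];p=p[p[:,2]<.1]
print(cv2.minAreaRect((p[:,:2]*1000).astype(np.float32)),len(p))
w=cloud(d)[210:285,370:426].reshape(-1,3)
for lo,hi in((.128,.15),(.1,.12),(.055,.075)):
    p=w[(w[:,2]>lo)&(w[:,2]<hi)];print(cv2.minAreaRect((p[:,:2]*1000).astype(np.float32)))
to(515,-413,230,3.1)
E
```

```text
((503.87237548828125, 396.6053161621094), (34.58207321166992, 15.485516548156738), 85.66808319091797) 62
((515.3375244140625, -414.5143737792969), (80.03910064697266, 43.85276412963867), 4.046709060668945)
((513.7216796875, -415.825439453125), (103.74781036376953, 60.415130615234375), 9.413408279418945)
((514.961669921875, -412.91156005859375), (138.15611267089844, 69.86187744140625), 10.572237014770508)
t 8.3 shift [ 0.098  2.421 -0.049] turn [-0.001 -0.001 -0.131]
```

step_arm --targets '[[[0, 0.1, 0], [0, 0, -0.1]], [[0, 0.22, 0], [0, 0, -0.13]], [[0, 0.34, 0], [0, 0, -0.13]], [[0, 0.46, 0], [0, 0, -0.13]], [[0, 0.58, 0], [0, 0, -0.13]], [[0.01, 0.7, 0], [0, 0, -0.13]], [[0.02, 0.82, 0], [0, 0, -0.13]], [[0.03, 0.94, 0], [0, 0, -0.13]], [[0.03, 1.0, 0], [0, 0, -0.13]]]' --jaw 64

```text
time_s: 9.05
position: [0.5164, 0.012, 0.2149]
tool_rot: [[0.999, 0.053, 0.001], [0.053, -0.999, -0.001], [0.001, 0.001, -1.0]]
ft_force: [-0.3, -0.4, -0.2]
grip_width: 0.0638
gripper_force: 0.0
```

step_arm --targets '[[[0, 0.1, 0], [0, 0, 0]], [[0, 0.22, 0], [0, 0, 0]], [[0, 0.34, 0], [0, 0, 0]], [[0, 0.46, 0], [0, 0, 0]], [[0, 0.58, 0], [0, 0, 0]], [[0, 0.7, 0], [0, 0, 0]], [[0, 0.82, 0], [0, 0, 0]], [[0, 0.94, 0], [0, 0, 0]], [[0, 1.0, 0], [0, 0, 0]], [[0, 1.0, 0], [0, 0, 0]]]'

```text
time_s: 9.88
position: [0.5326, -0.2881, 0.214]
tool_rot: [[0.999, 0.052, -0.0], [0.052, -0.999, -0.0], [-0.0, 0.0, -1.0]]
ft_force: [0.2, 0.8, 0.1]
grip_width: 0.0642
gripper_force: 0.0
```

```bash
python3 - <<'E'
from h import *
to(515.3,-414,115,3.6)
E
```

```text
t 9.88 shift [-0.079  0.416  0.33 ] turn [ 0.001  0.    -0.014]
```

step_arm --targets '[[[-0.02, 0.1, 0], [0, 0, -0.014]], [[-0.04, 0.22, 0], [0, 0, -0.014]], [[-0.06, 0.33, 0], [0, 0, -0.014]], [[-0.079, 0.416, 0.02], [0, 0, -0.014]], [[-0.079, 0.416, 0.06], [0, 0, -0.014]], [[-0.079, 0.416, 0.14], [0, 0, -0.014]], [[-0.079, 0.416, 0.22], [0, 0, -0.014]], [[-0.079, 0.416, 0.28], [0, 0, -0.014]], [[-0.079, 0.416, 0.3], [0, 0, -0.014]], [[-0.079, 0.416, 0.3], [0, 0, -0.014]]]'

```text
time_s: 10.72
position: [0.5157, -0.4095, 0.1234]
tool_rot: [[0.998, 0.067, -0.002], [0.067, -0.998, 0.002], [-0.002, -0.003, -1.0]]
ft_force: [-0.1, 0.3, 1.4]
grip_width: 0.064
gripper_force: 0.0
```

```bash
python3 - <<'E'
from h import *
to(515.3,-414,118,3.6)
d=grab('wrist');cv2.imwrite('pics/w4.png',d['img'][...,::-1])
E
```

```text
t 10.72 shift [-0.002  0.015  0.018] turn [-0.003  0.002  0.005]
```

View pics/w4.png

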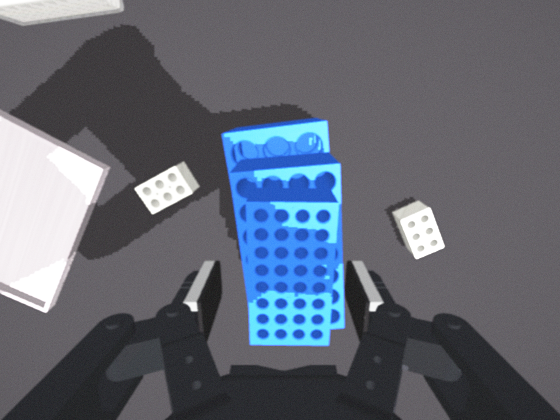

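The wrist view shows the PCR rack's top around (290,275) between the pads, about 4 mm off. That matches the computed shift.

step_arm --targets '[[[-0.002, 0.015, 0.008], [0, 0, 0]], [[-0.002, 0.015, 0.018], [0, 0, 0]], [[-0.002, 0.015, 0.018], [0, 0, 0]]]'

```text
time_s: 11.02
position: [0.515, -0.4157, 0.1198]
tool_rot: [[0.998, 0.065, 0.001], [0.065, -0.998, -0.001], [0.001, 0.001, -1.0]]
ft_force: [-0.2, 0.7, 0.1]
grip_width: 0.0638
gripper_force: 0.0
```

step_arm --targets '[[[0, 0, 0], [0, 0, 0]], [[0, 0, 0], [0, 0, 0]], [[0, 0, 0], [0, 0, 0]], [[0, 0, 0], [0, 0, 0]], [[0, 0, 0], [0, 0, 0]], [[0, 0, 0], [0, 0, 0]]]' --jaw 34

```text
time_s: 11.52
position: [0.5151, -0.4156, 0.1201]
tool_rot: [[0.998, 0.066, 0.001], [0.066, -0.998, -0.001], [0.001, 0.001, -1.0]]
ft_force: [-1.0, 0.8, 5.8]
grip_width: 0.041
gripper_force: 41.9
```

step_arm --targets '[[[0, 0, -0.015], [0, 0, 0]], [[0, 0, -0.04], [0, 0, 0]], [[0, 0, -0.09], [0, 0, 0]], [[0, 0, -0.17], [0, 0, 0]], [[0, 0, -0.25], [0, 0, 0]], [[0, 0, -0.25], [0, 0, 0]]]'

```text
time_s: 12.02
position: [0.516, -0.4165, 0.2]
tool_rot: [[0.998, 0.066, 0.006], [0.066, -0.998, -0.006], [0.005, 0.007, -1.0]]
ft_force: [-0.3, 0.2, -0.2]
grip_width: 0.041
gripper_force: 41.3
```

```bash
python3 - <<'E'
from h import *
to(652.5,-2.3,50,-25.3)
d=grab('wrist');cv2.imwrite('pics/w5.png',d['img'][...,::-1])
E
```

```text
t 12.02 shift [ 0.542 -1.351  0.494] turn [ 0.007 -0.009  0.646]
```

View pics/w5.png

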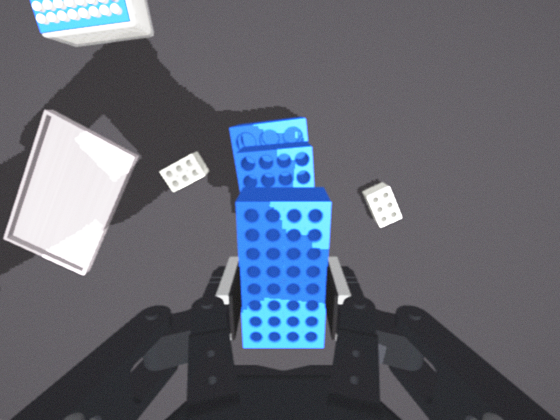

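The wrist view shows the PCR rack held straight at (283,270), with the microtube and tube racks undisturbed below it. Next is the cold station.

step_arm --targets '[[[0.02, -0.06, -0.02], [0, 0, 0.05]], [[0.05, -0.16, -0.02], [0, 0, 0.13]], [[0.08, -0.27, -0.02], [0, 0, 0.22]], [[0.11, -0.38, -0.02], [0, 0, 0.32]], [[0.14, -0.49, -0.02], [0, 0, 0.42]], [[0.18, -0.6, -0.02], [0, 0, 0.52]], [[0.22, -0.71, -0.02], [0, 0, 0.6]], [[0.27, -0.82, -0.02], [0, 0, 0.646]], [[0.32, -0.92, -0.02], [0, 0, 0.646]], [[0.36, -1.0, -0.02], [0, 0, 0.646]]]'

```text
time_s: 12.9
position: [0.6031, -0.1063, 0.1996]
tool_rot: [[0.904, -0.427, -0.002], [-0.427, -0.904, 0.001], [-0.002, -0.0, -1.0]]
ft_force: [-0.5, 0.6, -1.1]
grip_width: 0.0408
gripper_force: 41.2
```

step_arm --targets '[[[0, 0, 0], [0, 0, 0]], [[0, 0, 0], [0, 0, 0]]]'

```text
time_s: 13.07
position: [0.6029, -0.1077, 0.1995]
tool_rot: [[0.905, -0.425, -0.002], [-0.425, -0.905, 0.001], [-0.002, 0.0, -1.0]]
ft_force: [-0.8, -0.1, -0.2]
grip_width: 0.0408
gripper_force: 41.2
```

```bash
python3 - <<'E'
from h import *
to(652.5,-2.3,55,-25.3)
E
```

```text
t 13.07 shift [ 0.001 -0.388  0.481] turn [0.    0.002 0.003]
```

step_arm --targets '[[[0, -0.08, 0], [0, 0, 0]], [[0, -0.18, 0], [0, 0, 0]], [[0, -0.28, 0], [0, 0, 0]], [[0, -0.36, 0.03], [0, 0, 0]], [[0.001, -0.388, 0.1], [0, 0, 0]], [[0.001, -0.388, 0.2], [0, 0, 0]], [[0.001, -0.388, 0.3], [0, 0, 0]], [[0.001, -0.388, 0.39], [0, 0, 0]], [[0.001, -0.388, 0.46], [0, 0, 0]], [[0.001, -0.388, 0.48], [0, 0, 0]]]'

```text
time_s: 13.9
position: [0.6509, -0.005, 0.0522]
tool_rot: [[0.903, -0.429, -0.007], [-0.429, -0.903, 0.001], [-0.007, 0.002, -1.0]]
ft_force: [-0.1, 0.0, -0.6]
grip_width: 0.0411
gripper_force: 41.2
```

step_arm --targets '[[[0, 0, 0], [0, 0, 0]], [[0, 0, 0], [0, 0, 0]]]'

```text
time_s: 14.07
position: [0.6534, -0.0048, 0.0572]
tool_rot: [[0.904, -0.428, 0.001], [-0.428, -0.904, -0.0], [0.001, -0.0, -1.0]]
ft_force: [0.0, -0.2, -0.5]
grip_width: 0.0411
gripper_force: 41.2
```

```bash
python3 - <<'E'
from h import *
to(652.5,-2.3,42,-25.3)
d=grab('wrist');cv2.imwrite('pics/w6.png',d['img'][...,::-1])
E
```

```text
t 14.07 shift [-0.006 -0.006  0.051] turn [-0.    -0.001 -0.001]
```

View pics/w6.png

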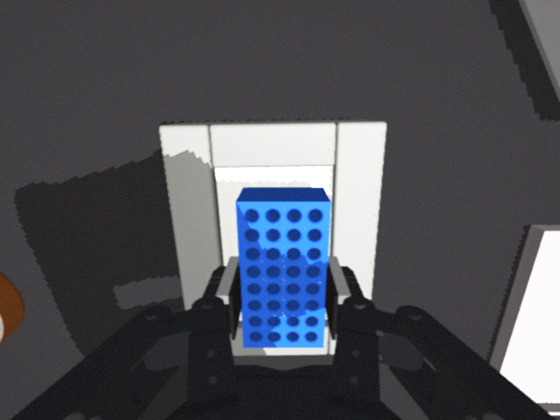

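The wrist view shows the recess between columns 215 and 335 with its far edge at row 166. The rack sits over it near column 284, aligned but about 4 mm to the right, so I'll shift left and lower slowly.

step_arm --targets '[[[-0.006, -0.012, 0], [0, 0, 0]], [[-0.006, -0.012, 0.01], [0, 0, 0]], [[-0.006, -0.012, 0.02], [0, 0, 0]], [[-0.006, -0.012, 0.03], [0, 0, 0]], [[-0.006, -0.012, 0.037], [0, 0, 0]], [[-0.006, -0.012, 0.042], [0, 0, 0]], [[-0.006, -0.012, 0.045], [0, 0, 0]], [[-0.006, -0.012, 0.048], [0, 0, 0]], [[-0.006, -0.012, 0.05], [0, 0, 0]], [[-0.006, -0.012, 0.05], [0, 0, 0]]]'

```text
time_s: 14.95
position: [0.653, 0.0001, 0.0421]
tool_rot: [[0.904, -0.427, 0.0], [-0.427, -0.904, -0.0], [0.0, 0.0, -1.0]]
ft_force: [-1.8, -0.6, 4.4]
grip_width: 0.0409
gripper_force: 41.8
```

step_arm --targets '[[[0, 0, 0.001], [0, 0, 0]], [[0, 0, 0.002], [0, 0, 0]], [[0, 0, 0.003], [0, 0, 0]], [[0, 0, 0.003], [0, 0, 0]]]'

```text
time_s: 15.28
position: [0.653, 0.0001, 0.0421]
tool_rot: [[0.904, -0.427, 0.001], [-0.427, -0.904, -0.0], [0.001, -0.0, -1.0]]
ft_force: [-5.3, 1.1, 10.7]
grip_width: 0.0409
gripper_force: 42.6
```

step_arm --targets '[[[0, 0, -0.003], [0, 0, 0]], [[0, 0, -0.003], [0, 0, 0]], [[0, 0, -0.003], [0, 0, 0]], [[0, 0, -0.003], [0, 0, 0]], [[0, 0, -0.003], [0, 0, 0]]]' --jaw 58

```text
time_s: 15.7
position: [0.6529, 0.0002, 0.0412]
tool_rot: [[0.904, -0.427, -0.0], [-0.427, -0.904, 0.0], [-0.0, 0.0, -1.0]]
ft_force: [-0.2, -0.1, 0.1]
grip_width: 0.0583
gripper_force: 0.0
```

step_arm --targets '[[[0, 0, -0.02], [0, 0, 0]], [[0, 0, -0.06], [0, 0, 0]], [[0, 0, -0.14], [0, 0, 0]], [[0, 0, -0.24], [0, 0, 0]], [[0, 0, -0.34], [0, 0, 0]], [[0, 0.08, -0.42], [0, 0, 0]], [[0, 0.18, -0.48], [0, 0, 0]], [[0, 0.3, -0.5], [0, 0, 0]], [[0, 0.42, -0.5], [0, 0, 0]], [[0, 0.54, -0.5], [0, 0, 0]]]'

```text
time_s: 16.53
position: [0.5831, -0.1475, 0.1935]
tool_rot: [[0.904, -0.427, 0.003], [-0.427, -0.904, -0.001], [0.003, 0.0, -1.0]]
ft_force: [0.1, -1.1, 0.2]
grip_width: 0.0579
gripper_force: 0.0
```

```bash
python3 - <<'E'
from h import *
d=grab('top');cv2.imwrite('pics/top1.png',d['img'][...,::-1])
w=cloud(d)
def f(box,lo,hi):
    u0,v0,u1,v1=box;p=w[v0:v1,u0:u1].reshape(-1,3);p=p[(p[:,2]>lo)&(p[:,2]<hi)];print(cv2.minAreaRect((p[:,:2]*1000).astype(np.float32)),len(p))
f((70,210,138,285),.083,.11);f((225,172,275,225),.05,.07);f((370,210,426,285),.1,.12);f((370,210,426,285),.055,.075)
to(514,-416,200,9.3)
E
```

```text
((523.9170532226562, 396.1524658203125), (36.033058166503906, 54.941368103027344), 85.9385986328125) 243
((652.219970703125, -3.721996307373047), (42.016727447509766, 82.16101837158203), 64.38705444335938) 336
((514.1024780273438, -416.6188049316406), (104.28759002685547, 61.311729431152344), 8.776472091674805) 636
((514.9281616210938, -412.35302734375), (138.14903259277344, 70.00453186035156), 10.655165672302246) 363
t 16.58 shift [ 0.177  0.887 -0.02 ] turn [ 0.004 -0.001 -0.774]
```

View pics/top1.png

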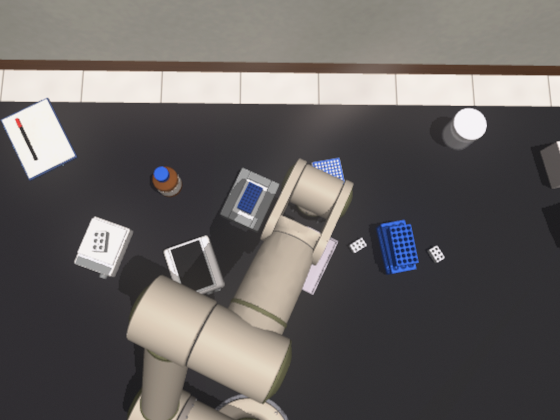

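The top view shows the alu block centred on the heating plate (100,241) and the PCR rack in the recess (250,198). The microtube rack on the tube rack is at (403,245).

step_arm --targets '[[[0.02, 0.1, 0], [0, 0, -0.12]], [[0.04, 0.21, 0], [0, 0, -0.26]], [[0.06, 0.32, 0], [0, 0, -0.4]], [[0.08, 0.43, 0], [0, 0, -0.54]], [[0.1, 0.54, 0], [0, 0, -0.68]], [[0.13, 0.65, 0], [0, 0, -0.76]], [[0.15, 0.76, 0], [0, 0, -0.774]], [[0.17, 0.85, 0], [0, 0, -0.774]], [[0.177, 0.887, 0], [0, 0, -0.774]], [[0.177, 0.887, 0], [0, 0, -0.774]]]' --jaw 82

```text
time_s: 17.42
position: [0.517, -0.4118, 0.1919]
tool_rot: [[0.987, 0.162, 0.0], [0.162, -0.987, -0.001], [0.0, 0.001, -1.0]]
ft_force: [-0.1, -0.2, -0.2]
grip_width: 0.0821
gripper_force: 0.0
```

step_arm --targets '[[[0, 0, 0], [0, 0, 0]], [[0, 0, 0], [0, 0, 0]]]'

```text
time_s: 17.58
position: [0.5185, -0.408, 0.192]
tool_rot: [[0.986, 0.167, 0.0], [0.167, -0.986, 0.0], [0.0, -0.0, -1.0]]
ft_force: [0.3, 0.0, 0.4]
grip_width: 0.0823
gripper_force: 0.0
```

```bash
python3 - <<'E'
from h import *
to(514,-416,80,9.2)
E
```

```text
t 17.58 shift [-0.019  0.024  0.373] turn [-0.    -0.     0.009]
```

step_arm --targets '[[[-0.019, 0.024, 0.02], [0, 0, 0.009]], [[-0.019, 0.024, 0.06], [0, 0, 0.009]], [[-0.019, 0.024, 0.12], [0, 0, 0.009]], [[-0.019, 0.024, 0.18], [0, 0, 0.009]], [[-0.019, 0.024, 0.23], [0, 0, 0.009]], [[-0.019, 0.024, 0.28], [0, 0, 0.009]], [[-0.019, 0.024, 0.32], [0, 0, 0.009]], [[-0.019, 0.024, 0.35], [0, 0, 0.009]], [[-0.019, 0.024, 0.372], [0, 0, 0.009]], [[-0.019, 0.024, 0.372], [0, 0, 0.009]]]'

```text
time_s: 18.42
position: [0.5133, -0.4169, 0.0785]
tool_rot: [[0.987, 0.159, -0.001], [0.159, -0.987, 0.002], [-0.001, -0.002, -1.0]]
ft_force: [0.5, -0.2, -0.5]
grip_width: 0.0822
gripper_force: 0.0
```

step_arm --targets '[[[0, 0, 0], [0, 0, 0]], [[0, 0, 0], [0, 0, 0]], [[0, 0, 0], [0, 0, 0]], [[0, 0, 0], [0, 0, 0]], [[0, 0, 0], [0, 0, 0]], [[0, 0, 0], [0, 0, 0]]]' --jaw 50

```text
time_s: 18.92
position: [0.5139, -0.418, 0.0809]
tool_rot: [[0.987, 0.159, 0.001], [0.159, -0.987, -0.002], [0.001, 0.002, -1.0]]
ft_force: [-0.6, 1.2, 6.0]
grip_width: 0.0576
gripper_force: 43.9
```

step_arm --targets '[[[0, 0, -0.015], [0, 0, 0]], [[0, 0, -0.04], [0, 0, 0]], [[0, 0, -0.09], [0, 0, 0]], [[0, 0, -0.17], [0, 0, 0]], [[0, 0, -0.27], [0, 0, 0]], [[0, 0, -0.37], [0, 0, 0]], [[0, 0, -0.42], [0, 0, 0]], [[0, 0, -0.42], [0, 0, 0]], [[0, 0, -0.42], [0, 0, 0]]]'

```text
time_s: 19.67
position: [0.5134, -0.4176, 0.2059]
tool_rot: [[0.987, 0.158, 0.0], [0.158, -0.987, -0.0], [0.0, 0.0, -1.0]]
ft_force: [-0.2, -0.4, -3.0]
grip_width: 0.0574
gripper_force: 43.3
```

```bash
python3 - <<'E'
from h import *
to(457,150.5,100,19.6)
d=grab('wrist');cv2.imwrite('pics/w7.png',d['img'][...,::-1])
E
```

```text
t 19.67 shift [ 0.114 -1.9    0.352] turn [ 0.    -0.    -0.233]
```

View pics/w7.png

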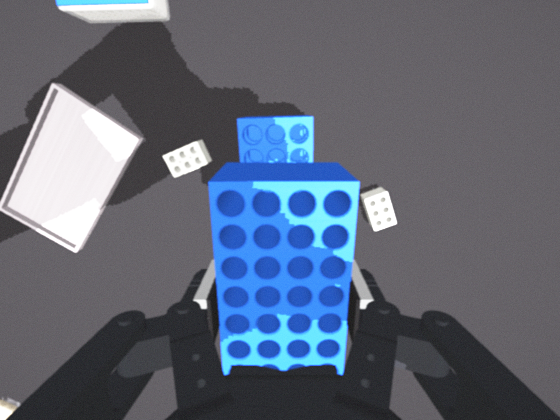

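The microtube rack is held straight at (285,270), and the tube rack is left in place at (275,140).

step_arm --targets '[[[0, -0.06, 0], [0, 0, -0.04]], [[0.01, -0.16, 0], [0, 0, -0.1]], [[0.02, -0.27, 0], [0, 0, -0.17]], [[0.03, -0.38, 0], [0, 0, -0.233]], [[0.035, -0.49, 0], [0, 0, -0.233]], [[0.04, -0.6, 0], [0, 0, -0.233]], [[0.045, -0.71, 0], [0, 0, -0.233]], [[0.05, -0.82, 0], [0, 0, -0.233]], [[0.055, -0.92, 0], [0, 0, -0.233]], [[0.06, -1.0, 0], [0, 0, -0.233]]]'

```text
time_s: 20.55
position: [0.4824, -0.1161, 0.2042]
tool_rot: [[0.942, 0.336, -0.003], [0.336, -0.942, 0.002], [-0.003, -0.003, -1.0]]
ft_force: [0.5, 0.8, -2.6]
grip_width: 0.0572
gripper_force: 43.2
```

step_arm --targets '[[[0, -0.1, 0], [0, 0, 0]], [[0, -0.21, 0], [0, 0, 0]], [[0, -0.32, 0], [0, 0, 0]], [[0, -0.43, 0], [0, 0, 0]], [[0, -0.54, 0], [0, 0, 0]], [[0, -0.65, 0], [0, 0, 0]], [[0, -0.72, 0], [0, 0, 0]], [[0, -0.75, 0], [0, 0, 0]], [[0, -0.75, 0], [0, 0, 0]], [[0, -0.75, 0], [0, 0, 0]]]'

```text
time_s: 21.38
position: [0.4083, 0.093, 0.2052]
tool_rot: [[0.942, 0.336, -0.001], [0.336, -0.942, -0.0], [-0.001, -0.0, -1.0]]
ft_force: [-0.2, 0.0, -2.4]
grip_width: 0.0573
gripper_force: 43.2
```

```bash
python3 - <<'E'
from h import *
to(457,150.5,100,19.6)
E
```

```text
t 21.38 shift [ 0.218 -0.126  0.35 ] turn [-0.     0.002  0.001]
```

step_arm --targets '[[[0.06, -0.03, 0], [0, 0, 0]], [[0.14, -0.08, 0], [0, 0, 0]], [[0.2, -0.12, 0], [0, 0, 0]], [[0.218, -0.126, 0.04], [0, 0, 0]], [[0.218, -0.126, 0.12], [0, 0, 0]], [[0.218, -0.126, 0.22], [0, 0, 0]], [[0.218, -0.126, 0.29], [0, 0, 0]], [[0.218, -0.126, 0.33], [0, 0, 0]], [[0.218, -0.126, 0.35], [0, 0, 0]], [[0.218, -0.126, 0.35], [0, 0, 0]]]'

```text
time_s: 22.22
position: [0.4573, 0.1498, 0.0995]
tool_rot: [[0.943, 0.334, -0.003], [0.334, -0.943, -0.0], [-0.003, -0.001, -1.0]]
ft_force: [-0.4, -0.7, -1.5]
grip_width: 0.0569
gripper_force: 43.2
```

step_arm --targets '[[[0, 0, 0], [0, 0, 0]], [[0, 0, 0], [0, 0, 0]]]'

```text
time_s: 22.38
position: [0.458, 0.1506, 0.1016]
tool_rot: [[0.942, 0.335, 0.002], [0.335, -0.942, 0.0], [0.002, 0.001, -1.0]]
ft_force: [-0.3, -0.5, -0.1]
grip_width: 0.0577
gripper_force: 43.2
```

```bash
python3 - <<'E'
from h import *
to(457,150.5,81,19.6)
d=grab('wrist');cv2.imwrite('pics/w8.png',d['img'][...,::-1])
E
```

```text
t 22.38 shift [-0.003 -0.001  0.069] turn [ 0.001 -0.002 -0.001]
```

View pics/w8.png

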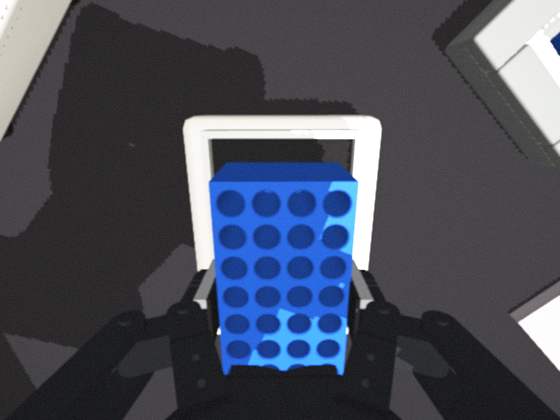

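The shaker's inner rim spans columns 212–354 and the rack's lower edge spans 222–342, so it's centred and aligned. I'll lower it.

step_arm --targets '[[[-0.003, 0, 0.01], [0, 0, 0]], [[-0.003, 0, 0.022], [0, 0, 0]], [[-0.003, 0, 0.034], [0, 0, 0]], [[-0.003, 0, 0.044], [0, 0, 0]], [[-0.003, 0, 0.052], [0, 0, 0]], [[-0.003, 0, 0.058], [0, 0, 0]], [[-0.003, 0, 0.063], [0, 0, 0]], [[-0.003, 0, 0.066], [0, 0, 0]], [[-0.003, 0, 0.068], [0, 0, 0]], [[-0.003, 0, 0.068], [0, 0, 0]]]'

```text
time_s: 23.27
position: [0.4563, 0.1507, 0.0809]
tool_rot: [[0.942, 0.336, 0.0], [0.336, -0.942, -0.0], [0.0, 0.0, -1.0]]
ft_force: [-3.2, -0.4, 5.4]
grip_width: 0.0572
gripper_force: 43.7
```

step_arm --targets '[[[0, 0, 0.001], [0, 0, 0]], [[0, 0, 0.002], [0, 0, 0]], [[0, 0, 0.003], [0, 0, 0]], [[0, 0, 0.003], [0, 0, 0]]]'

```text
time_s: 23.6
position: [0.4563, 0.1507, 0.0808]
tool_rot: [[0.942, 0.336, 0.001], [0.336, -0.942, -0.0], [0.001, 0.001, -1.0]]
ft_force: [-5.6, -0.7, 14.2]
grip_width: 0.0577
gripper_force: 44.6
```

step_arm --targets '[[[0, 0, -0.003], [0, 0, 0]], [[0, 0, -0.003], [0, 0, 0]], [[0, 0, -0.003], [0, 0, 0]], [[0, 0, -0.003], [0, 0, 0]], [[0, 0, -0.003], [0, 0, 0]]]' --jaw 74

```text
time_s: 24.02
position: [0.4564, 0.1506, 0.0803]
tool_rot: [[0.942, 0.335, -0.0], [0.335, -0.942, -0.0], [-0.0, -0.0, -1.0]]
ft_force: [0.2, -0.3, -0.0]
grip_width: 0.0743
gripper_force: 0.0
```

step_arm --targets '[[[0, 0, -0.02], [0, 0, 0]], [[0, 0, -0.06], [0, 0, 0]], [[0, 0, -0.14], [0, 0, 0]], [[0, 0, -0.24], [0, 0, 0]], [[0, 0.08, -0.34], [0, 0, 0]], [[0, 0.18, -0.42], [0, 0, 0]], [[0, 0.29, -0.42], [0, 0, 0]], [[0, 0.41, -0.42], [0, 0, 0]], [[0, 0.53, -0.42], [0, 0, 0]], [[0, 0.65, -0.42], [0, 0, 0]]]'

```text
time_s: 24.85
position: [0.522, -0.0347, 0.207]
tool_rot: [[0.942, 0.336, 0.001], [0.336, -0.942, -0.0], [0.0, 0.0, -1.0]]
ft_force: [0.8, 0.1, 0.0]
grip_width: 0.0739
gripper_force: 0.0
```

```bash
python3 - <<'E'
from h import *
to(515,-412.5,200,10.8)
E
```

```text
t 24.85 shift [-0.445  1.179  0.024] turn [ 0.    -0.001  0.196]
```

step_arm --targets '[[[-0.04, 0.11, 0], [0, 0, 0.1]], [[-0.08, 0.22, 0], [0, 0, 0.196]], [[-0.12, 0.33, 0], [0, 0, 0.196]], [[-0.16, 0.44, 0], [0, 0, 0.196]], [[-0.2, 0.55, 0], [0, 0, 0.196]], [[-0.24, 0.66, 0], [0, 0, 0.196]], [[-0.28, 0.77, 0], [0, 0, 0.196]], [[-0.33, 0.88, 0], [0, 0, 0.196]], [[-0.37, 0.98, 0], [0, 0, 0.196]], [[-0.37, 1.0, 0], [0, 0, 0.196]]]' --jaw 85

```text
time_s: 25.68
position: [0.5166, -0.3576, 0.2061]
tool_rot: [[0.983, 0.183, -0.0], [0.183, -0.983, -0.001], [-0.001, 0.001, -1.0]]
ft_force: [0.5, 0.1, 0.1]
grip_width: 0.085
gripper_force: 0.0
```

step_arm --targets '[[[0, 0, 0], [0, 0, 0]], [[0, 0, 0], [0, 0, 0]]]'

```text
time_s: 25.85
position: [0.5178, -0.3523, 0.2064]
tool_rot: [[0.982, 0.187, -0.0], [0.187, -0.982, 0.001], [-0.0, -0.001, -1.0]]
ft_force: [-0.1, 0.7, 0.5]
grip_width: 0.0853
gripper_force: 0.0
```

```bash
python3 - <<'E'
from h import *
d=grab('top');w=cloud(d)
def f(box,lo,hi):
    u0,v0,u1,v1=box;p=w[v0:v1,u0:u1].reshape(-1,3);p=p[(p[:,2]>lo)&(p[:,2]<hi)];print(cv2.minAreaRect((p[:,:2]*1000).astype(np.float32)),len(p))
f((165,230,225,300),.1,.125);f((370,210,426,285),.055,.075)
to(515,-412.5,110,10.8)
E
```

```text
((455.99224853515625, 150.12515258789062), (104.69527435302734, 59.502140045166016), 20.03745460510254) 585
((510.1988830566406, -427.07086181640625), (78.16201782226562, 33.04159927368164), 46.328975677490234) 86
t 25.9 shift [-0.048  0.197  0.322] turn [-0.001  0.     0.001]
```

step_arm --targets '[[[-0.02, 0.08, 0.04], [0, 0, 0]], [[-0.04, 0.16, 0.12], [0, 0, 0]], [[-0.048, 0.197, 0.2], [0, 0, 0]], [[-0.048, 0.197, 0.28], [0, 0, 0]], [[-0.048, 0.197, 0.322], [0, 0, 0]], [[-0.048, 0.197, 0.322], [0, 0, 0]], [[-0.048, 0.197, 0.322], [0, 0, 0]], [[-0.048, 0.197, 0.322], [0, 0, 0]]]'

```text
time_s: 26.57
position: [0.5156, -0.4132, 0.1116]
tool_rot: [[0.982, 0.188, 0.002], [0.188, -0.982, -0.002], [0.001, 0.002, -1.0]]
ft_force: [-0.7, -0.1, 0.0]
grip_width: 0.0853
gripper_force: 0.0
```

```bash
python3 - <<'E'
from h import *
d=grab('wrist');w=cloud(d);cv2.imwrite('pics/w9.png',d['img'][...,::-1])
b=d['img'].astype(int);m=(b[...,2]>b[...,0]+60)&(w[...,2]>.05)&(w[...,2]<.078)&(abs(w[...,1]+.41)<.08);p=w[m]
print(cv2.minAreaRect((p[:,:2]*1000).astype(np.float32)),len(p))
to(515,-412.5,30,10.7)
E
```

```text
((517.0216674804688, -411.6143493652344), (138.391845703125, 68.37750244140625), 10.513066291809082) 12817
t 26.62 shift [-0.002 -0.004  0.272] turn [ 0.003 -0.002  0.003]
```

View pics/w9.png

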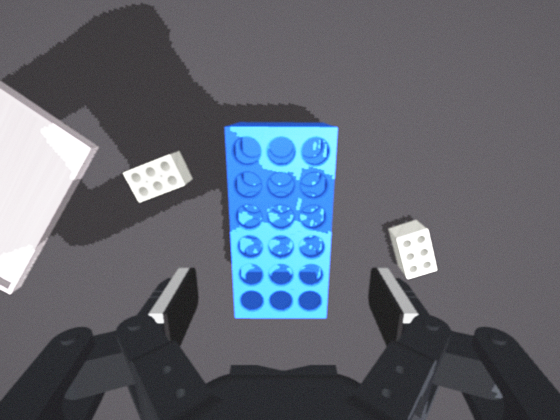

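The tube rack is centred between the pads at (282,225), measured at (517,-411.6) mm with yaw 10.5°. I'll descend and grip.

step_arm --targets '[[[0.003, -0.005, 0.02], [0, 0, 0.003]], [[0.003, -0.005, 0.06], [0, 0, 0.003]], [[0.003, -0.005, 0.1], [0, 0, 0.003]], [[0.003, -0.005, 0.15], [0, 0, 0.003]], [[0.003, -0.005, 0.2], [0, 0, 0.003]], [[0.003, -0.005, 0.24], [0, 0, 0.003]], [[0.003, -0.005, 0.265], [0, 0, 0.003]], [[0.003, -0.005, 0.272], [0, 0, 0.003]], [[0.003, -0.005, 0.272], [0, 0, 0.003]]]'

```text
time_s: 27.37
position: [0.5154, -0.4119, 0.0281]
tool_rot: [[0.983, 0.185, -0.0], [0.185, -0.983, 0.0], [-0.0, -0.0, -1.0]]
ft_force: [0.3, -0.1, 0.3]
grip_width: 0.0846
gripper_force: 0.0
```

step_arm --targets '[[[0, 0, 0], [0, 0, 0]], [[0, 0, 0], [0, 0, 0]], [[0, 0, 0], [0, 0, 0]], [[0, 0, 0], [0, 0, 0]], [[0, 0, 0], [0, 0, 0]], [[0, 0, 0], [0, 0, 0]]]' --jaw 58

```text
time_s: 27.87
position: [0.5157, -0.4124, 0.0293]
tool_rot: [[0.983, 0.185, 0.001], [0.185, -0.983, -0.001], [0.001, 0.002, -1.0]]
ft_force: [-1.2, 0.4, 6.5]
grip_width: 0.0675
gripper_force: 47.3
```

step_arm --targets '[[[0, 0, -0.015], [0, 0, 0]], [[0, 0, -0.04], [0, 0, 0]], [[0, 0, -0.09], [0, 0, 0]], [[0, 0, -0.17], [0, 0, 0]], [[0, 0, -0.27], [0, 0, 0]], [[0, 0, -0.37], [0, 0, 0]], [[0, 0, -0.37], [0, 0, 0]], [[0, 0, -0.37], [0, 0, 0]]]'

```text
time_s: 28.53
position: [0.5157, -0.4123, 0.141]
tool_rot: [[0.983, 0.185, 0.002], [0.185, -0.983, -0.003], [0.002, 0.003, -1.0]]
ft_force: [-0.3, -0.4, -2.3]
grip_width: 0.0675
gripper_force: 46.7
```

```bash
python3 - <<'E'
from h import *
to(483.5,-174,60,-26.3)
E
```

```text
t 28.53 shift [ 0.041 -0.801  0.268] turn [ 0.003 -0.003  0.821]
```

step_arm --targets '[[[0, -0.06, -0.02], [0, 0, 0.06]], [[0.01, -0.15, -0.04], [0, 0, 0.16]], [[0.02, -0.26, -0.04], [0, 0, 0.28]], [[0.02, -0.37, -0.04], [0, 0, 0.41]], [[0.03, -0.48, -0.04], [0, 0, 0.54]], [[0.03, -0.59, -0.04], [0, 0, 0.67]], [[0.04, -0.69, -0.04], [0, 0, 0.78]], [[0.038, -0.77, 0], [0, 0, 0.82]], [[0.038, -0.801, 0.04], [0, 0, 0.821]], [[0.038, -0.801, 0.08], [0, 0, 0.821]]]'

```text
time_s: 29.37
position: [0.4808, -0.1709, 0.1138]
tool_rot: [[0.897, -0.441, -0.003], [-0.441, -0.897, 0.002], [-0.003, -0.001, -1.0]]
ft_force: [0.9, 0.0, -2.8]
grip_width: 0.0677
gripper_force: 46.6
```

step_arm --targets '[[[0, 0, 0.03], [0, 0, 0]], [[0, 0, 0.09], [0, 0, 0]], [[0, 0, 0.15], [0, 0, 0]], [[0, 0, 0.18], [0, 0, 0]], [[0, 0, 0.19], [0, 0, 0]], [[0, 0, 0.19], [0, 0, 0]], [[0, 0, 0.19], [0, 0, 0]]]'

```text
time_s: 29.95
position: [0.4824, -0.174, 0.0586]
tool_rot: [[0.896, -0.443, 0.0], [-0.443, -0.896, -0.0], [0.0, 0.0, -1.0]]
ft_force: [-0.0, -0.2, -1.1]
grip_width: 0.0669
gripper_force: 46.5
```

```bash
python3 - <<'E'
from h import *
to(482.5,-174,32.3,-26.3)
d=grab('wrist');cv2.imwrite('pics/w10.png',d['img'][...,::-1])
E
```

```text
t 29.95 shift [ 0.    -0.     0.088] turn [ 0.    -0.001 -0.   ]
```

View pics/w10.png

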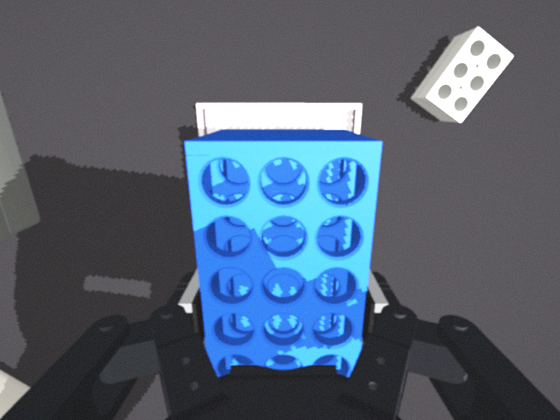

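The tray's far edge spans columns 196–362 (centre 279) and the rack's far edge is centred at about 284, so it's aligned within 2 mm. I'll lower it.

step_arm --targets '[[[0, -0.005, 0.012], [0, 0, 0]], [[0, -0.005, 0.028], [0, 0, 0]], [[0, -0.005, 0.044], [0, 0, 0]], [[0, -0.005, 0.057], [0, 0, 0]], [[0, -0.005, 0.067], [0, 0, 0]], [[0, -0.005, 0.074], [0, 0, 0]], [[0, -0.005, 0.079], [0, 0, 0]], [[0, -0.005, 0.083], [0, 0, 0]], [[0, -0.005, 0.086], [0, 0, 0]], [[0, -0.005, 0.086], [0, 0, 0]]]'

```text
time_s: 30.83
position: [0.4829, -0.1724, 0.0325]
tool_rot: [[0.897, -0.443, 0.0], [-0.443, -0.897, -0.0], [0.0, 0.0, -1.0]]
ft_force: [-0.4, -0.5, -2.1]
grip_width: 0.0673
gripper_force: 46.5
```

step_arm --targets '[[[0, 0, 0.001], [0, 0, 0]], [[0, 0, 0.002], [0, 0, 0]], [[0, 0, 0.003], [0, 0, 0]], [[0, 0, 0.003], [0, 0, 0]]]'

```text
time_s: 31.17
position: [0.4829, -0.1724, 0.0323]
tool_rot: [[0.897, -0.443, 0.001], [-0.443, -0.897, -0.001], [0.001, 0.0, -1.0]]
ft_force: [-2.6, 1.4, 7.7]
grip_width: 0.0674
gripper_force: 47.7
```

step_arm --targets '[[[0, 0, -0.002], [0, 0, 0]], [[0, 0, -0.002], [0, 0, 0]], [[0, 0, -0.002], [0, 0, 0]], [[0, 0, -0.002], [0, 0, 0]], [[0, 0, -0.002], [0, 0, 0]], [[0, 0, -0.002], [0, 0, 0]]]' --jaw 84

```text
time_s: 31.67
position: [0.4828, -0.1724, 0.0321]
tool_rot: [[0.896, -0.443, -0.0], [-0.443, -0.896, 0.0], [-0.0, -0.0, -1.0]]
ft_force: [-0.6, 0.5, 0.5]
grip_width: 0.0837
gripper_force: 0.0
```

step_arm --targets '[[[0, 0, -0.02], [0, 0, 0]], [[0, 0, -0.06], [0, 0, 0]], [[0, 0, -0.14], [0, 0, 0]], [[0, 0, -0.24], [0, 0, 0]], [[0, 0, -0.34], [0, 0, 0]], [[0, 0, -0.45], [0, 0, 0]], [[0, 0.12, -0.55], [0, 0, 0]], [[0, 0.24, -0.6], [0, 0, 0]], [[0, 0.36, -0.6], [0, 0, 0]], [[0, 0.48, -0.6], [0, 0, 0]]]'

```text
time_s: 32.5
position: [0.4183, -0.303, 0.2141]
tool_rot: [[0.897, -0.442, 0.002], [-0.442, -0.897, -0.003], [0.003, 0.001, -1.0]]
ft_force: [0.5, 0.3, -0.2]
grip_width: 0.0839
gripper_force: 0.0
```

step_arm --targets '[[[0, 0.12, 0], [0, 0, 0]], [[0, 0.24, 0], [0, 0, 0]], [[0, 0.36, 0], [0, 0, 0]], [[0, 0.48, 0], [0, 0, 0]], [[0, 0.6, 0], [0, 0, 0]], [[0, 0.6, 0], [0, 0, 0]], [[0, 0.6, 0], [0, 0, 0]]]'

```text
time_s: 33.08
position: [0.3382, -0.464, 0.212]
tool_rot: [[0.895, -0.445, -0.0], [-0.445, -0.895, 0.001], [-0.0, -0.0, -1.0]]
ft_force: [0.9, -0.1, -0.4]
grip_width: 0.0839
gripper_force: 0.0
```

```bash
python3 - <<'E'
from h import *
d=grab('top');w=cloud(d);cv2.imwrite('pics/top2.png',d['img'][...,::-1])
def f(n,box,lo,hi):
    u0,v0,u1,v1=box;p=w[v0:v1,u0:u1].reshape(-1,3);p=p[(p[:,2]>lo)&(p[:,2]<hi)];r=cv2.minAreaRect((p[:,:2]*1000).astype(np.float32))
    print(n,np.round(r[0],1),np.round(r[1],1),round(r[2],1),'medz',round(np.median(p[:,2]),4))
f('alu',(70,210,138,285),.083,.11);f('pcr',(225,172,275,225),.05,.07);f('mic',(165,230,225,300),.1,.125);f('tube',(278,218,345,298),.058,.08)
f('tip',(305,150,352,210),.04,.08);f('bot',(148,160,186,200),.02,.2);print(env.observe()['position'])
E
```

```text
alu [524.2 396. ] [35.7 55.3] 87.0 medz 0.0925
pcr [652.5  -3.7] [41.9 81.4] 64.6 medz 0.0571
mic [456.2 150. ] [104.8  58.5] 19.7 medz 0.1092
tube [ 482.2 -175.7] [ 68.1 139.7] 63.8 medz 0.0687
tip [ 707.2 -229.6] [122.1  84.8] 10.8 medz 0.0492
bot [694.  226.6] [63.6 69.6] 42.1 medz 0.0961
[ 0.33900962 -0.46280068  0.2121637 ]
```

View pics/top2.png

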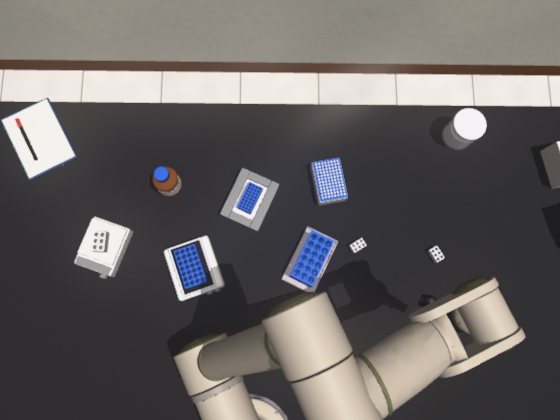

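All four pieces are in place: block (100,241), PCR rack (250,198), microtube rack (190,267) and tube rack (311,257). Their heights are right, and the tip box and bottle haven't moved.

```bash
python3 -c "
from rig import close_job
print(close_job())"
```

```text
the job is handed in; nothing more can be done
None
```

I laid out all four pieces in order from the top of the pile and handed the job in at about 33 s; the last overhead image shows each one flat in its place and the reagent bottle and tip box unmoved.

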